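# Key the organiser tray onto its turntable

## Task

The round tray of the cosmetics organiser has been put back after a wash without its two notches over the turntable's pins, so it sits proud. Turn the tray with a fingertip until the notches in its rim stand over the two pins (either way round), then press it down by its hub until it is fully home, without forcing it. Only push and press: do not lift the tray, and leave the lipsticks, tweezer, bowl, hairbrush, jar and perfume where they are.

Things in the scene. Friction and masses are not known exactly. Their poses are not given: they have to be found in the camera images.
- organiser: smoke-grey acrylic plinth of the organiser, 250 x 250 x 14 mm, fixed to the table; origin under its centre at table height, z up. Turntable and tray turn about the vertical axis through this origin. In each corner, 141 mm from the axis, stands a clear tube 32 mm across and 22 mm tall; two opposite ones hold a standing lipstick
- pin_1 (a point): top centre of one of two round-ended chrome pins, 8 mm thick, upright on lugs of the turntable 98 mm from the axis, tops 36 mm above the table. The tray's rim hides them, but the metal lugs, 18 mm wide, stick out 14 mm past the rim. The turntable under the tray is stiff (0.5 N m): it stays put while the loose tray is turned on it, and goes along once the tray is keyed
- pin_2 (a point): the same for the other pin, opposite pin_1 across the axis
- tray: round milky tray, 208 mm across; origin at the centre of its underside, on the turning axis, x to notch_1, z up. Underside 37 mm above the table at the start, 25 mm when home. Floor 5 mm thick; clear outer wall 30 mm high, 86 mm from the axis. It turns endlessly either way with slight friction (about 1 N at a divider) and stays where left
- wide_1 (a point): floor centre of the wide compartment at 81 degrees from notch_1 (anticlockwise from above), 52 mm from the axis. Clear dividers, 3 mm thick, 40 mm above the floor, 18 to 84 mm from the axis, stand at 16, 48, 114, 180, -114, -48, -16 degrees: four wide compartments (66 degrees, 55 mm wide here), where a fingertip fits to push a divider round, and three narrow slots by notch_1
- wide_2 (a point): the same for the wide compartment at 147 degrees from notch_1: floor centre, 52 mm from the axis, 5 mm above the tray's underside
- wide_3 (a point): the same for the wide compartment at -147 degrees from notch_1: floor centre, 52 mm from the axis, 5 mm above the tray's underside
- wide_4 (a point): the same for the wide compartment at -81 degrees from notch_1: floor centre, 52 mm from the axis, 5 mm above the tray's underside
- notch_1 (a point): middle of one of two equal notches, U-shaped cuts 14 mm wide and 15 mm deep in the edge of the tray's rim; 98 mm from the axis, 2.5 mm above the tray's underside. Either notch fits either pin. With the notches within about 3 mm of the pins, seen from above, the tray can go down; elsewhere the rim lands on the pins after 1 mm
- notch_2 (a point): the same for the other notch, opposite notch_1 across the axis
- hub_top (a point): centre of the flat top of the tray's hub, 40 mm across, on the turning axis, 50 mm above the tray's underside (87 mm above the table at the start, 75 mm when home): the place to press
- tray_press (a joint): how far the tray has been pressed down the post, in m: 0 at the start, 0.012 fully home, negative if lifted. A silicone sleeve grips the post, so the tray stays at any height and moves down at about 7 N
- lipstick_1: black plastic lipstick tube, 20 mm across, 76 mm tall, standing in a corner tube of the plinth; origin under its foot
- lipstick_2: dark red plastic lipstick tube, 20 mm across, 76 mm tall, standing in the opposite corner tube; origin under its foot
- tweezer: chrome tweezer, 98 mm long, 8 mm high, lying in front of the plinth; origin under its middle, x along it
- bangle_bowl: white ceramic bowl, 124 mm across, 48 mm tall, filled with bangles that reach to about 75 mm; beside the plinth; origin under its foot
- hairbrush: pink hairbrush, about 255 mm long, 62 mm wide, 41 mm high, lying on its bristles on the other side; origin on the table near where the head meets the handle, x towards the head
- cream_jar: white cream jar, 60 mm across, 48 mm tall, behind the plinth; origin under its foot
- perfume: amber perfume bottle, 30 x 55 mm, 92 mm tall, behind the plinth; origin under its foot
Things that resemble listed ones, but are neither listed nor needed, are in the scene too. Leave any purple look-alike of the lipstick_2 alone. Of the things that look like the lipstick_1, the larger one is meant.

How it is judged (in metres and radians):
On the way, in this order (a step that is already met when the one before it is completed fails the run):
1. the tray is turned until its notches are over the pins ((horizontal distance between notch_1 and pin_1 below 0.006 m or horizontal distance between notch_1 and pin_2 below 0.006 m)).
2. the tray is pressed down fully home over the pins (value of joint tray_press above 0.0105 m and (horizontal distance between notch_1 and pin_1 below 0.005 m or horizontal distance between notch_1 and pin_2 below 0.005 m)), for 0.2 s.
At the end, for the whole second after the job is handed in: the tray is at rest, pressed down to within 1.5 mm of fully home (at least 10.5 of 12 mm), its notches over the pins (within 5 mm), either way round; lipsticks still standing and every other loose thing within 15 mm of where it was (all of step 2 and angular speed of tray below 0.05 rad/s and distance of each of lipstick_1, lipstick_2, tweezer, bangle_bowl, hairbrush, cream_jar, perfume from where it was at the start of the episode below 0.015 m and angle between each of lipstick_1, lipstick_2's own z axis and vertical below 0.3 rad); the robot touches nothing.
It fails at once if the tray is lifted more than 4 mm (value of joint tray_press below -0.004 m).
It fails at once if the tray is forced: the fingers bear on it with more than 60 N (contact force between the fingers and tray above 60 N).
It fails at once if a lipstick, the tweezer, bowl, hairbrush, jar or perfume is moved more than 15 mm or a lipstick is tipped over (distance of any of lipstick_1, lipstick_2, tweezer, bangle_bowl, hairbrush, cream_jar, perfume from where it was at the start of the episode above 0.015 m or angle between any of lipstick_1, lipstick_2's own z axis and vertical above 0.3 rad).
It also fails if it takes over 42 s, if anything falls off the work surface, if the arm or the gripper's body presses on something with over 40 N, if the wrist force passes 120 N, or if a joint passes its speed limit or range.

## Robot

A 6-joint arm with a two-finger parallel gripper is mounted at the origin on the work surface. World frame = base frame: x ahead of the robot, y to its left, z up, the work surface at z = 0. Lengths are in mm, angles in rad, forces in N, time in s.
With the tool pointing down it reaches from about 400 to 925 mm from the base axis. Payload 12.5 kg.
Tool frame: the origin (TCP) lies at the very end of the fingers, on their centre line; the grasp point (between the pads) lies 19 mm behind it; z points along the fingers, y is the direction in which the jaws open and shut (so a half turn about z gives the same grasp; the last joint's range is limited). The gripper opens to 95 mm and grips with 3 to 60 N. Pads are 20 mm wide; open, the fingers measure 119 mm over their backs; the gripper's body (75 mm by 180 mm) begins 59 mm behind the grasp point.
Start: joints at [-1.398, 0.491, 1.559, -0, 1.092, -0.106], TCP at [172.024, -600.878, 214.661] pointing down, gripper open.
Joint ranges: [-3.1, 3.1], [-0.84, 2.19], [0.05, 2.79], [-1.13, 4.28], [0.06, 2.93], [-2.69, 2.69]. Speed limits (rad/s): [2.22, 2.22, 2.79, 3.14, 3.14, 3.14].

## Interface

Orientations are given as [roll, pitch, yaw] about the fixed x, y, z axes, in that order (R = Rz(yaw) Ry(pitch) Rx(roll)).
In Python, from cell import env gives the robot as it stands. The module is installed in compiled form; this text tells all that it offers.
- The arm moves only by the tool arm_command, never from a script. Its argument "deltas" is a list that holds one entry, the list of rows, each a list of 5 numbers: the closure, from 0 (fully open) to 1 (shut), then the shift along the world's x, y, z as a fraction of full scale, then the turn about the world's z as a fraction of full scale. In form: [[[grip, dx, dy, dz, twist], ...]]. A call has 1 to 12 rows; each row shifts and turns the pose as measured when the row begins; what a row does not reach is not made up. Full scale, the value 1, is 100 mm for a shift and pi/4 rad for a turn. A row lasts 1/12 s, in which the tool goes at most 41.7 mm and 7.16 degrees, less where a joint would pass 70% of its speed; a pose out of reach is approached as far as the arm can. A call with a number of a shift or a turn outside -1 to 1 is refused whole. A call with a gripper value outside its range is refused whole. The fingers move at their own pace and stop on an object; the grip force is fixed at half the most. Time passes only in rows, so rows that do not move let the fingers close. It gives the time, the measured TCP pose, the force and the opening at its end, in the units of the state.
- env.state(): the state, without advancing time (a new reading comes with each control period).
- env.read_camera(name): name is "side" or "top"; returns a dict with "frame" (384x512x3 uint8, red, green, blue), "fx", "fy", "cx", "cy" (pixels), "R" (3x3) and "t" (3): a world point X has camera coordinates R X + t. Camera axes: x right, y down, z forward; pixel columns grow to the right and rows downward; lengths in mm; the calibration is good to about 2 mm. A picture is of the moment at which its call begins. There is no depth.
- env.job_done(): hands the job in, once; it reports no verdict.
The state is a dict: "t": time; "joints": joint angles; "qvel": joint speeds; "tau": joint torques, N m; "eef_pos": TCP position; "tcp_rot": TCP orientation; "ft_force": force on the tool from outside, world axes, zero at the start; "moment": the same for the moment, N m; "opening": opening from 0.0 (shut) to 1.0 (fully open).
Only numpy, scipy, OpenCV 4.12 (cv2) and the standard library are available. Lean on these libraries where they do the work, as an engineer would, in place of code of your own. Each camera call takes 0.05 s, during which the arm holds its last target.

## Working session

There is one attempt and no reset: what is moved stays moved. The work goes in short steps, Python scripts to look and compute and a tool call to move; the robot and the scene stay as the last step left them, time stands still between calls to the robot, and variables do not carry over. Pictures are saved under pics/ and viewed, and the job is handed in when it is done.

Besides the shell and the picture viewer there is one more tool, called as name([rows], argument=value, ...), one row to a line, values as JSON. arm_command: Moves the arm, as the interface text tells. Its arguments: {"type":"object","properties":{"deltas":{"type":"array","items":{"type":"array","items":{"type":"array","items":{"type":"number","minimum":-1,"maximum":1}}}}},"required":["deltas"]}

```bash
mkdir -p pics
cat > h.py <<'E'
import numpy as np, cv2
from cell import env
def cam(n):
    c=env.read_camera(n); np.savez(n+'.npz',**c); return c
def proj(c,X):
    p=np.array(c['R'])@np.array(X,float)+np.array(c['t']).ravel()
    return float(c['fx']*p[0]/p[2]+c['cx']),float(c['fy']*p[1]/p[2]+c['cy'])
def back(c,u,v,z):
    d=np.array([(u-c['cx'])/c['fx'],(v-c['cy'])/c['fy'],1.])
    R=np.array(c['R']);t=np.array(c['t']).ravel()
    o=-R.T@t; w=R.T@d
    return o+w*(z-o[2])/w[2]
def crop(c,name,x0,y0,x1,y1,k):
    im=np.array(c['frame'])[y0:y1,x0:x1,::-1]
    cv2.imwrite('pics/'+name,cv2.resize(im,None,fx=k,fy=k,interpolation=cv2.INTER_CUBIC))
E
python3 - <<'E'
from h import *
for n in('top','side'):
    c=cam(n); crop(c,n+'0.png',0,0,512,384,1.5)
    print(n,c['fx'],np.array(c['R']).round(3).tolist(),np.array(c['t']).tolist())
s=env.state();print(s)
E
```

```text
top 420.2588889381219 [[-0.006, -0.999, 0.039], [-0.982, -0.002, -0.187], [0.186, -0.039, -0.982]] [26.185224368473254, 564.4346777183762, 722.5894079216073]
side 493.39604605533987 [[0.949, -0.314, 0.025], [-0.136, -0.48, -0.866], [0.284, 0.819, -0.499]] [-510.54853693234423, 177.31408251044223, 720.2384230208485]
{'t': 0.1, 'joints': array([-1.39756514e+00,  4.91498502e-01,  1.55936984e+00, -1.19310942e-05,
        1.09171811e+00, -1.05578098e-01]), 'qvel': array([-0.00091731, -0.0009363 , -0.00125753, -0.00241666, -0.00034331,
       -0.00043661]), 'tau': array([ 1.67568433e-03, -6.13624620e+01, -2.58606827e+01,  6.93969615e-02,
        4.70168923e-02, -5.97924782e-05]), 'eef_pos': array([ 172.00264257, -600.64693167,  214.12710229]), 'tcp_rot': array([-3.14060328e+00, -9.42043063e-05,  2.78814744e-01]), 'ft_force': array([-1.04967439,  0.35134802,  0.68613111]), 'moment': array([0.012321  , 0.03196052, 0.05817501]), 'opening': 1.0024705182794502}
```

View pics/top0.png

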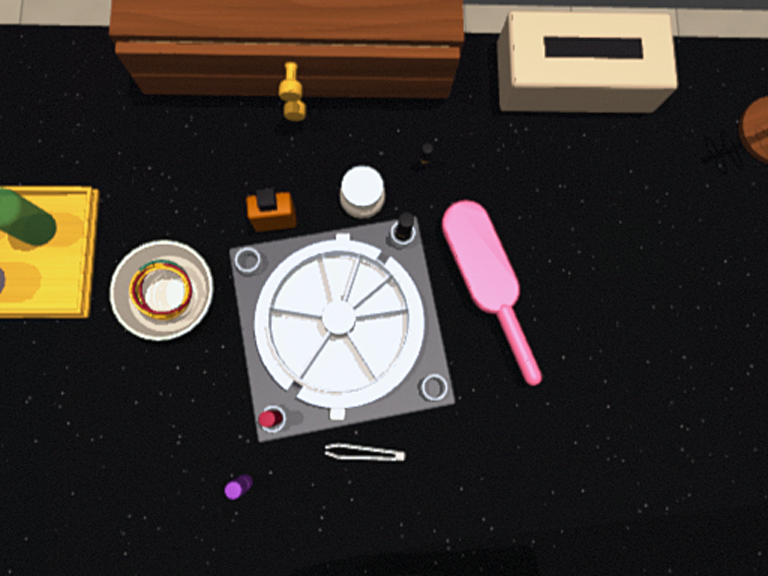

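View pics/side0.png

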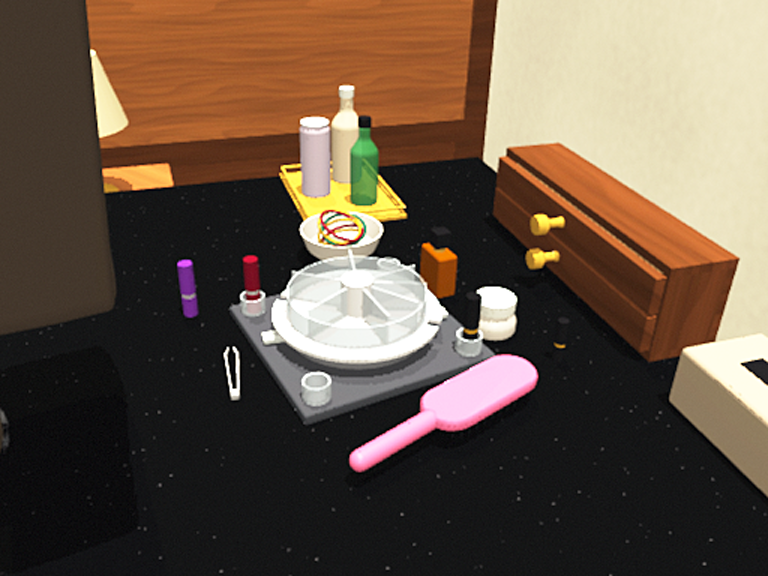

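Top view: tray at about (339,323). Lugs are at (342,238) and (337,413), and notches at about (378,256) and (297,390). The narrow slots put notch_1 at the upper right. I'll enlarge this.

Run:
```python
from h import *
c=dict(np.load('top.npz'))
crop(c,'top_crop.png',145,140,310,300,4.8)
```

```text
(no output)
```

View pics/top_crop.png

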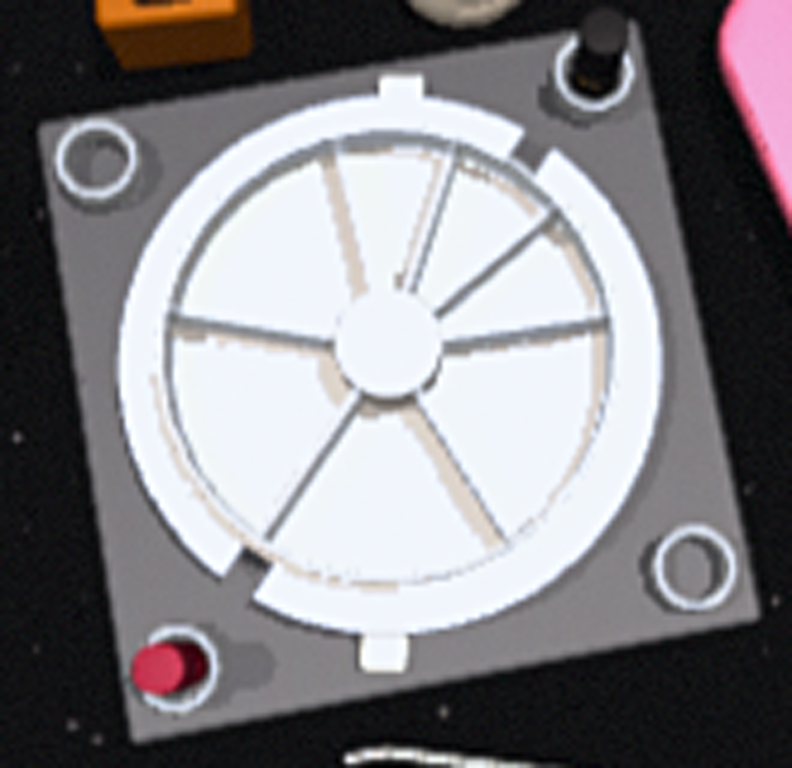

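```bash
cat > m.py <<'E'
from h import *
def ang(p): return np.degrees(np.arctan2(p[1],p[0]))
E
python3 - <<'E'
from m import *
c=dict(np.load('top.npz'))
f=lambda u,v,z: back(c,145+(u+.5)/4.8-.5,140+(v+.5)/4.8-.5,z)
P=[f(*p,14) for p in [(40,127),(637,20),(760,615),(133,742)]]
for p in P: print('corner',p.round(1))
C=np.mean(P,0); 
print('C plinth',C.round(1),'sides',[np.linalg.norm(P[i]-P[i-1]).round(1) for i in range(4)])
h=f(388,340,87); print('hub',h.round(1))
n1=f(538,141,42);n2=f(238,589,42)
print('notch',n1.round(1),n2.round(1),((n1+n2)/2).round(1),np.linalg.norm(n1-n2)/2,ang(n1-n2))
for z in(18,22,25):
  a=f(402,76,z);b=f(384,672,z); print('lug',z,a.round(1),b.round(1),((a+b)/2).round(1),np.linalg.norm(a-b)/2,ang(a-b))
for q in[(97,160),(692,566)]: print(f(*q,36).round(1))
# divider angles at top z 82, near outer ends
for q in [(322,150),(455,150),(550,215),(605,322),(505,540),(268,537),(175,322)]:
    print(q,[ (ang(f(*q,z)-C)-ang(n1-n2)).round(1)for z in (42,82)])
E
```

```text
corner [621.1 222.6  14. ]
corner [667.6 -20.2  14. ]
corner [425.3 -64.8  14. ]
corner [378.8 177.8  14. ]
C plinth [523.2  78.8  14. ] sides [np.float64(246.4), np.float64(247.3), np.float64(246.4), np.float64(247.0)]
hub [523.7  79.1  87. ]
notch [609.2  22.3  42. ] [435.8 136.1  42. ] [522.5  79.2  42. ] 103.68270619120116 -33.289164131033644
lug 18 [642.1  76.5  18. ] [404.5  81.9  18. ] [523.3  79.2  18. ] 118.8140384390566 -1.3119293317470218
lug 22 [640.9  76.4  22. ] [404.6  81.8  22. ] [522.8  79.1  22. ] 118.21670248761247 -1.3119293317470238
lug 25 [640.1  76.3  25. ] [404.6  81.7  25. ] [522.4  79.   25. ] 117.7687005240294 -1.3119293317470242
[602.3 195.3  36. ]
[443.7 -35.9  36. ]
(322, 150) [np.float64(52.2), np.float64(52.7)]
(455, 150) [np.float64(17.1), np.float64(15.1)]
(550, 215) [np.float64(-14.1), np.float64(-17.7)]
(605, 322) [np.float64(-47.1), np.float64(-51.0)]
(505, 540) [np.float64(-115.0), np.float64(-116.2)]
(268, 537) [np.float64(179.0), np.float64(181.8)]
(175, 322) [np.float64(113.8), np.float64(117.5)]
```

arm_command([
  [[1,0.18,0.35,0,-0.04],[1,0.18,0.35,0,-0.04],[1,0.18,0.35,0,-0.04],[1,0.18,0.35,0,-0.04],[1,0.18,0.35,0,0],[1,0.18,0.35,0,0],[1,0.18,0.35,0,0],[1,0.18,0.35,0,0],[1,0.18,0.35,0,0],[1,0.18,0.35,0,0],[1,0.18,0.35,0,0],[1,0.18,0.35,0,0]],
])

```text
t: 1.1
eef_pos: [388.3, -165.5, 210.1]
tcp_rot: [-3.137, 0.001, 0.135]
ft_force: [1.1, -0.6, -0.1]
opening: 0.215
```

arm_command([
  [[1,0.2,0.35,0,0],[1,0.2,0.35,0,0],[1,0.2,0.35,0,0],[1,0.2,0.35,0,0],[1,0.15,0.25,0,0],[1,0.1,0.15,0,0],[1,0,0,0,0],[1,0,0,0,0]],
])

```text
t: 1.77
eef_pos: [496.4, 29.9, 209.3]
tcp_rot: [-3.136, 0.002, 0.143]
ft_force: [-0.4, -0.6, 0.2]
opening: 0.006
```

arm_command([
  [[1,0.05,0.02,-0.3,0],[1,0,0,-0.3,0],[1,0,0,-0.3,0],[1,0,0,-0.2,0],[1,0,0,-0.1,0],[1,0,0,0,0]],
])

```text
t: 2.27
eef_pos: [499.0, 26.9, 86.0]
tcp_rot: [-3.138, -0.001, 0.14]
ft_force: [-0.0, 0.3, -0.8]
opening: 0.0
```

Run:
```python
from h import *
c=cam('top'); crop(c,'top1.png',130,120,330,300,4)
c=cam('side'); crop(c,'side1.png',120,130,370,300,3.2)
```

```text
(no output)
```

View pics/top1.png

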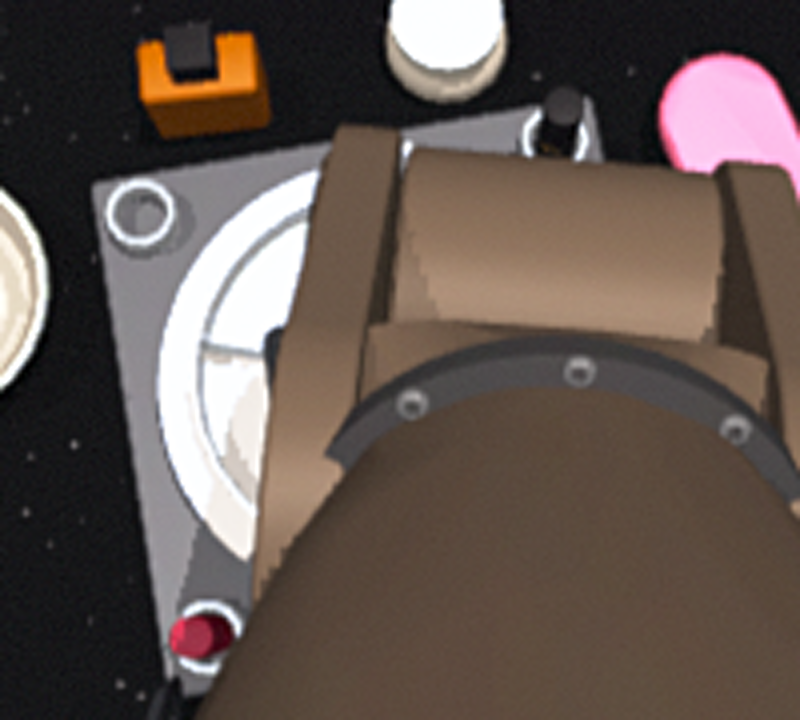

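View pics/side1.png

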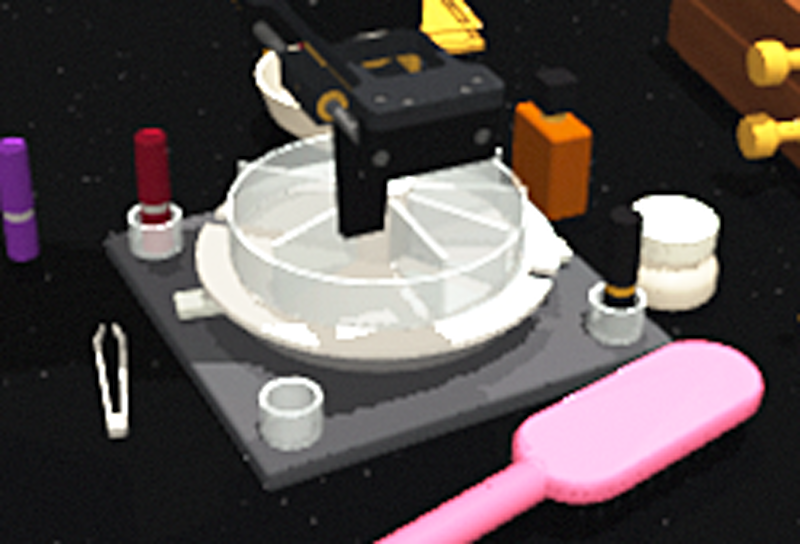

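Side view: the fingertip is at about (360,230), inside the wide compartment and clear of the dividers. Descending next, then pushing up to contact.

arm_command([
  [[1,0,0,-0.15,0],[1,0,0,-0.12,0],[1,0.08,-0.02,0,0],[1,0.08,-0.02,0,0],[1,0,0,0,0]],
])

```text
t: 2.78
eef_pos: [519.9, 20.3, 66.2]
tcp_rot: [-3.14, -0.012, 0.137]
ft_force: [-2.0, -0.4, -0.8]
opening: 0.007
```

arm_command([
  [[1,0.025,0.004,0,0.06],[1,0.025,0.004,0,0.06],[1,0.025,0.004,0,0.06],[1,0.025,0.006,0,0.06],[1,0.025,0.008,0,0.06],[1,0.025,0.01,0,0.06],[1,0,0,0,0]],
])

```text
t: 3.37
eef_pos: [538.3, 22.3, 73.3]
tcp_rot: [3.14, -0.017, 0.432]
ft_force: [-0.6, -1.3, -0.2]
opening: 0.006
```

Run:
```python
from h import *
print(env.state()['eef_pos'],env.state()['tcp_rot'])
c=cam('side'); crop(c,'side2.png',170,170,310,250,5.7)
```

```text
[538.34623294  22.30779789  73.25921421] [ 3.14023334 -0.01657868  0.43236666]
```

View pics/side2.png

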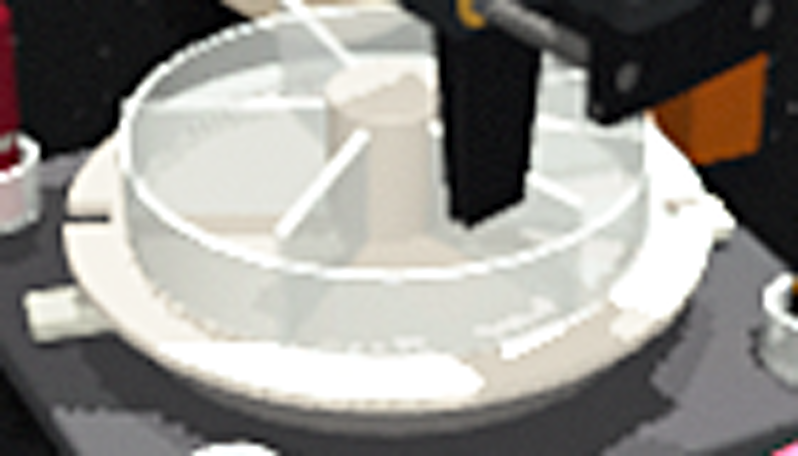

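Side view: notch_2 is at (68–105, 217) on the left and lug 2 ends at (30,315). Now I'll compute the angle left.

```bash
cat >> m.py <<'E'
C=np.array([523.0,79.0,0])
def fs(c,u,v,z,x0=170,y0=170,k=5.7): return back(c,x0+(u+.5)/k-.5,y0+(v+.5)/k-.5,z)
def rep(c,name,u,v,z,**k):
    p=fs(c,u,v,z,**k); d=p-C; print(name,p.round(1),'r',np.hypot(*d[:2]).round(1),'ang',ang(d).round(1))
E
python3 - <<'E'
from m import *
c=dict(np.load('side.npz'))
rep(c,'n2out',68,217,42);rep(c,'n2in',105,217,42)
for z in(18,22,25):rep(c,'lug',30,300,z)
for z in(18,22,25):rep(c,'lug low',36,322,z)
# overlay predicted: lug direction 178.7 / notch
im=np.array(c['frame'])[:,:,::-1].copy()
u=lambda a,r,z:proj(c,[C[0]+r*np.cos(np.radians(a)),C[1]+r*np.sin(np.radians(a)),z])
for a,r,z in [(178.7,118,22),(178.7,104,42),(178.7,104,37),(-1.3,118,22),(-1.3,104,42),(-1.3,89,42)]:
    x,y=u(a,r,z); print(a,r,z,round((x-170)*5.7),round((y-170)*5.7))
E
```

```text
n2out [424.  105.8  42. ] r 102.6 ang 164.9
n2in [435.4 102.5  42. ] r 90.7 ang 165.0
lug [408.8  97.6  18. ] r 115.7 ang 170.8
lug [408.   91.6  22. ] r 115.7 ang 173.8
lug [407.4  87.   25. ] r 115.9 ang 176.0
lug low [408.4  84.5  18. ] r 114.7 ang 177.2
lug low [407.6  78.6  22. ] r 115.4 ang -179.8
lug low [407.   74.2  25. ] r 116.1 ang -177.6
178.7 118 22 24 316
178.7 104 42 65 257
178.7 104 37 65 270
-1.3 118 22 720 215
-1.3 104 42 685 170
-1.3 89 42 643 176
```

arm_command([
  [[1,0,0,-0.06,0],[1,0,0,-0.04,0],[1,0.022,0.016,-0.01,0.06],[1,0.022,0.016,-0.01,0.06],[1,0.02,0.016,-0.01,0.05],[1,0,0,0,0],[1,0,0,0,0]],
])

```text
t: 4.0
eef_pos: [544.5, 26.4, 59.6]
tcp_rot: [3.14, -0.018, 0.559]
ft_force: [0.2, -0.6, 0.2]
opening: 0.003
```

Run:
```python
from h import *
c=cam('side'); crop(c,'side3.png',170,170,310,250,5.7)
```

```text
(no output)
```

View pics/side3.png

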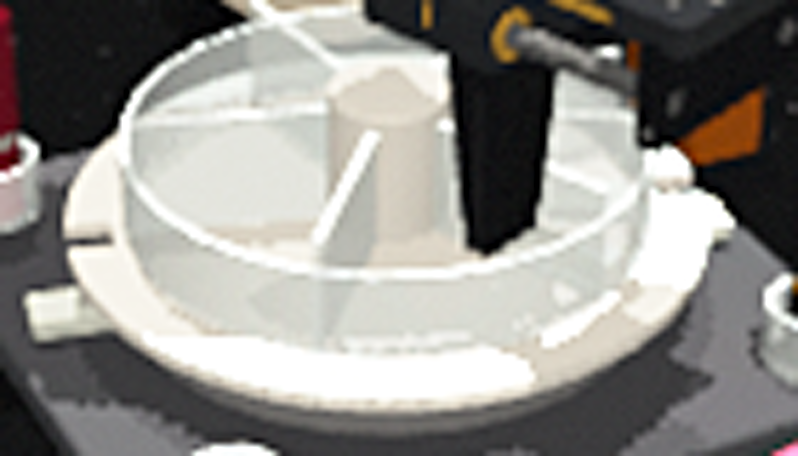

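arm_command([
  [[1,0.02,0.012,0,0.05],[1,0.02,0.014,0,0.05],[1,0,0,0,0],[1,0,0,0,0]],
])

```text
t: 4.38
eef_pos: [548.1, 28.6, 59.5]
tcp_rot: [3.14, -0.017, 0.634]
ft_force: [-0.0, -0.4, -0.2]
opening: 0.006
```

arm_command([
  [[1,-0.06,-0.04,0,0],[1,0,0,0,0],[1,0,0,0.3,0],[1,0,0,0.3,0],[1,0,0,0.2,0],[1,0,-0.4,0,0],[1,0,-0.4,0,0],[1,0,-0.4,0,0],[1,0,-0.4,0,0],[1,0,-0.4,0,0],[1,0,-0.4,0,0],[1,0,0,0,0]],
])

```text
t: 5.38
eef_pos: [536.8, -225.0, 144.3]
tcp_rot: [3.137, -0.017, 0.626]
ft_force: [-0.5, -0.1, 0.5]
opening: 0.005
```

Run:
```python
from h import *
c=cam('top'); crop(c,'top4.png',145,140,310,300,4.8)
```

```text
(no output)
```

View pics/top4.png

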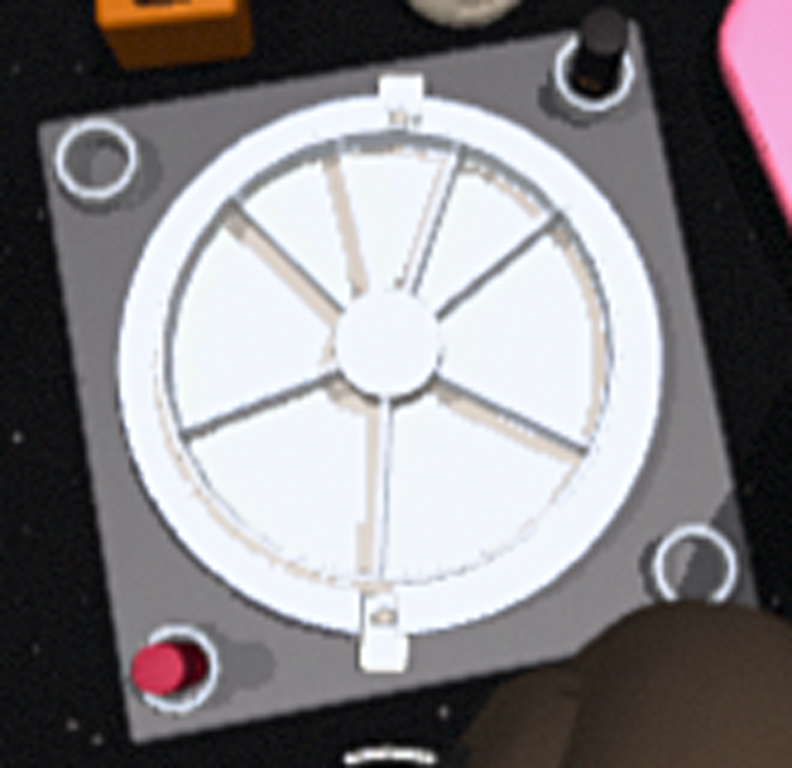

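Both notches now lie next to the lugs, at about (402,112) and (384,612). I'll take a contrast-stretched enlargement.

Run:
```python
from h import *
c=dict(np.load('top.npz')); f=np.array(c['frame']).astype(float)
def cr(x0,y0): 
    a=f[y0:y0+26,x0:x0+38,::-1]; a=np.clip((a-120)/135,0,1)**2*255
    return cv2.resize(a.astype(np.uint8),None,fx=20,fy=11*20/20,interpolation=cv2.INTER_NEAREST)
a=f
A=[]
for x0,y0 in((210,152),(207,258)):
    q=np.clip((f[y0:y0+27,x0:x0+38,::-1]-120)/135,0,1)**2*255
    A.append(cv2.resize(q.astype(np.uint8),(380,270),interpolation=cv2.INTER_CUBIC))
im=np.vstack(A); cv2.imwrite('pics/n4.png',im)
```

```text
(no output)
```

View pics/n4.png

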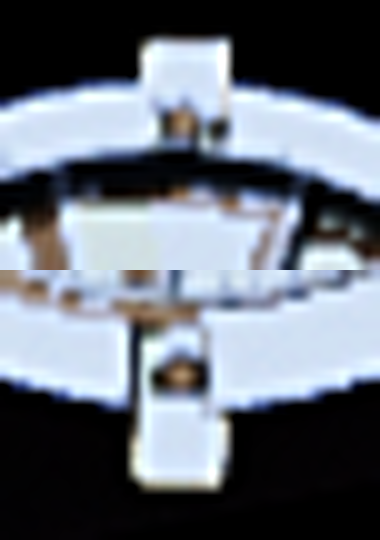

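Run:
```python
from m import *
c=dict(np.load('top.npz'))
def pt(a,r,tang,z,Cc=C):
    a=np.radians(a); return proj(c,[Cc[0]+r*np.cos(a)-tang*np.sin(a),Cc[1]+r*np.sin(a)+tang*np.cos(a),z])
f=lambda p,x0,y0,oy: (round((p[0]-x0+.5)*10),round((p[1]-y0+.5)*10)+oy)
for phi in(-1.3,-4):
  for name,base,x0,y0,oy in(('up',0,210,152,0),('low',180,207,258,270)):
    print(phi,name,'notch L/R mouth',[f(pt(phi+base,104,s,42),x0,y0,oy) for s in(-7,7)],'inner',[f(pt(phi+base,96,s,42),x0,y0,oy) for s in(-7,7)],'end',f(pt(phi+base,89,0,42),x0,y0,oy))
for name,base,x0,y0,oy in(('up',0,210,152,0),('low',180,207,258,270)):
    print(name,'lug corners',[f(pt(-1.3+base,118,s,23),x0,y0,oy) for s in(-9,9)],'pin top',f(pt(-1.3+base,98,0,36),x0,y0,oy))
```

```text
-1.3 up notch L/R mouth [(221, 83), (147, 81)] inner [(220, 124), (146, 122)] end (182, 159)
-1.3 low notch L/R mouth [(142, 411), (219, 412)] inner [(143, 365), (221, 367)] end (183, 327)
-4 up notch L/R mouth [(247, 86), (173, 81)] inner [(244, 127), (170, 122)] end (204, 160)
-4 low notch L/R mouth [(114, 408), (192, 413)] inner [(118, 362), (196, 368)] end (160, 326)
up lug corners [(235, 39), (142, 37)] pin top (184, 121)
low lug corners [(133, 488), (231, 489)] pin top (183, 378)
```

Fitting the predicted edges puts the notches about 0.9° (1.5 mm) short of the pins, within the 3 mm allowed. Moving over the hub to press.

arm_command([
  [[1,-0.02,0.4,0,0],[1,-0.02,0.4,0,0],[1,-0.02,0.4,0,0],[1,-0.02,0.4,0,0],[1,-0.02,0.4,0,0],[1,-0.02,0.4,0,0],[1,-0.02,0.35,0,0],[1,0,0.2,0,0],[1,0,0.02,0,0],[1,0,0,0,0]],
])

```text
t: 6.27
eef_pos: [512.9, 90.2, 143.5]
tcp_rot: [3.141, -0.016, 0.616]
ft_force: [0.9, -0.5, 0.5]
opening: 0.003
```

arm_command([
  [[1,0.09,-0.1,-0.15,0],[1,0,0,-0.15,0],[1,0,0,-0.08,0],[1,0,0,0,0],[1,0,0,0,0]],
])

```text
t: 6.68
eef_pos: [521.1, 78.5, 105.0]
tcp_rot: [3.14, -0.017, 0.616]
ft_force: [-0.1, -0.1, 0.3]
opening: 0.008
```

arm_command([
  [[1,0.01,0,-0.08,0],[1,0,0,-0.04,0],[1,0,0,-0.02,0],[1,0,0,-0.02,0],[1,0,0,0,0]],
])

```text
t: 7.1
eef_pos: [522.6, 77.5, 89.0]
tcp_rot: [3.139, -0.018, 0.614]
ft_force: [1.4, 0.2, -0.3]
opening: 0.005
```

arm_command([
  [[1,0,0,-0.02,0],[1,0,0,-0.02,0],[1,0,0,-0.02,0],[1,0,0,-0.02,0]],
])

```text
t: 7.43
eef_pos: [523.0, 77.5, 82.3]
tcp_rot: [3.138, -0.02, 0.614]
ft_force: [-3.0, -0.7, 7.4]
opening: 0.01
```

It is moving down at about 7 N and is already past the 1 mm stop, so it is going over the pins.

arm_command([
  [[1,0,0,-0.02,0],[1,0,0,-0.02,0],[1,0,0,-0.02,0]],
])

```text
t: 7.68
eef_pos: [523.0, 77.6, 77.6]
tcp_rot: [3.137, -0.021, 0.615]
ft_force: [-2.0, -0.9, 6.6]
opening: 0.005
```

arm_command([
  [[1,0,0,-0.02,0],[1,0,0,-0.02,0]],
])

```text
t: 7.85
eef_pos: [523.1, 77.5, 74.8]
tcp_rot: [3.136, -0.021, 0.615]
ft_force: [-5.8, -3.1, 33.2]
opening: 0.008
```

arm_command([
  [[1,0,0,0,0],[1,0,0,0,0],[1,0,0,0,0]],
])

```text
t: 8.1
eef_pos: [523.3, 77.6, 75.9]
tcp_rot: [3.135, -0.023, 0.616]
ft_force: [-0.1, 0.2, 0.2]
opening: 0.003
```

arm_command([
  [[1,0,0,0.1,0],[1,0,0,0.3,0],[1,0,0,0.3,0],[1,0,0,0.1,0],[1,0,-0.4,0,0],[1,0,-0.4,0,0],[1,0,-0.4,0,0],[1,0,-0.4,0,0],[1,0,-0.4,0,0],[1,0,-0.4,0,0],[1,0,-0.4,0,0],[1,0,0,0,0]],
])

```text
t: 9.1
eef_pos: [521.8, -211.9, 167.8]
tcp_rot: [3.129, -0.026, 0.625]
ft_force: [-0.1, 0.9, -0.1]
opening: 0.004
```

Run:
```python
from h import *
c=cam('top'); crop(c,'top5.png',0,0,512,384,1.5)
c=cam('side'); crop(c,'side5.png',120,130,370,300,3.2)
```

```text
(no output)
```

View pics/top5.png

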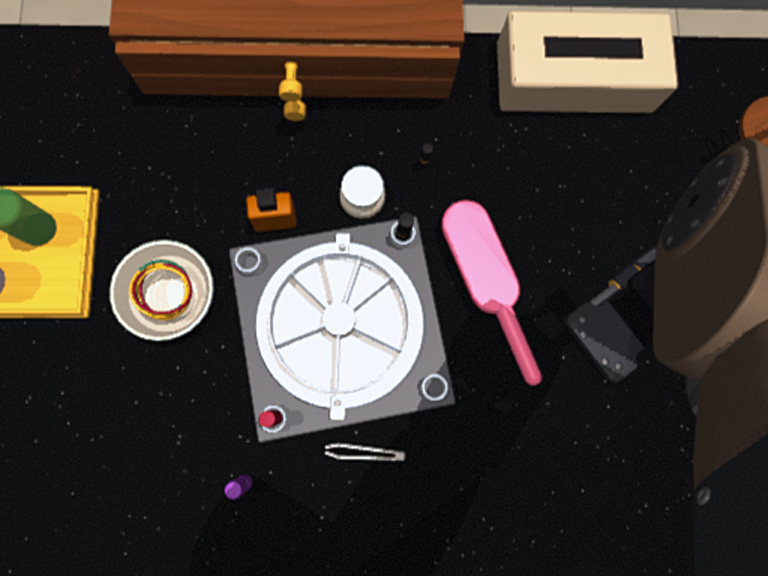

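View pics/side5.png

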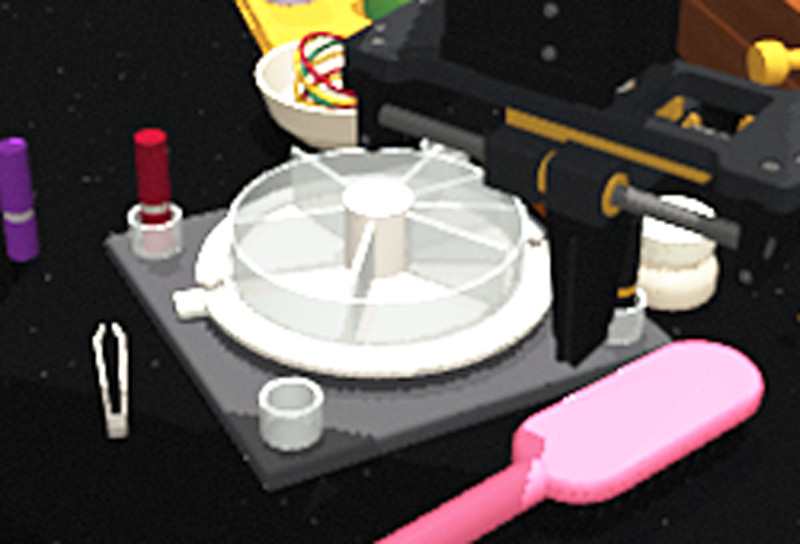

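The tray sits low, with the pins showing in both notches at (343,241) and (337,405). The loose things look unmoved, and the arm is clear of everything. Handing in.

Run:
```python
from h import *
a=cv2.imread('pics/top0.png').astype(int);b=cv2.imread('pics/top5.png').astype(int)
d=np.abs(a-b).max(2)
for n,(x0,y0,x1,y1) in dict(bowl=(105,235,218,345),perf=(240,185,300,232),jar=(335,165,390,218),brush=(440,198,545,388),tweez=(320,440,410,465)).items(): print(n,(d[y0:y1,x0:x1]>60).sum())
print(env.job_done())
```

```text
bowl 0
perf 0
jar 0
brush 829
tweez 115
the job is handed in; nothing more can be done
None
```

I turned the tray about 31° anticlockwise by pushing a divider with the closed fingertip. Then I pressed it down by the hub and handed the job in at about 9 s of the 42 s allowed.

- **Alignment before pressing:** the top picture put the notches about 0.9° (1.5 mm) short of the pins. That is within the 3 mm allowed, so I did not nudge it further.
- **Pressing:** the tray went down at about 7 N. It stopped with the fingertip at 74.8 mm (the home height is 75 mm), where the force read 33 N. The limit is 60 N.
- **After backing off:** the last pictures show the tray low, with both pins showing in its notches and the arm touching nothing.
- **Other things:** comparing first and last pictures, the bowl, perfume and jar showed no change. The brush and tweezer areas did show changed pixels (829 and 115). I put this down to the arm's shadow, since their outlines are at the same pixels by eye, but I did not check that separately. I checked the lipsticks only by eye; both are standing in their tubes.

The hand-in gave no verdict.

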